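# Lock the bone-rest beam onto its ball stand

## Task

Mount the bone-rest beam on the ball stand: raise its locking handle, set the beam's socket over the ball until the beam sits fully home, flat on the deck and pointing the same way as the stand, and then press the handle fully down to lock it. Work gently - neither the ball stud nor the deck may be pressed hard, and the beam must not be dropped or forced - and leave the bones and the other things on the table where they are.

Things in the scene. Friction and masses are not known exactly. Their poses are not given: they have to be found in the camera images.
- coupler: The loose beam, about 0.8 kg: aluminium, socket head at one end, grey V-shaped bone rest at the other, flat underside. Origin: centre of the socket's mouth, in the underside plane; x along the beam away from its tail, z up. In mm: head x -30 to 30, y -28 to 28, up to z 52; beam x -160 to -30, y -15 to 15, up to z 34; rest x -190 to -160, y -35 to 35, up to z 64.
- socket_roof (a point): Centre of the roof inside the socket, 44 mm above the mouth (the origin of the coupler). Socket: 32 x 32 mm square hole in the head's underside for a 30 mm ball, no chamfer. A steel bolt through the head's front (+x) wall, driven by the handle (7.5 mm per rad), bars the socket until the handle is raised by more than about 1 rad; with the handle down it holds the ball in.
- beam_grip (a point): Place to grip the beam across its 30 mm width (the coupler's y): x -95, z 20 mm in the coupler frame, close to its balance point (about x -90). The beam's top is 14 mm above this point, its underside 20 mm below. With the handle down the handle lies over it; with the handle raised it is clear.
- handle (a joint): Locking handle: U-shaped bail of 10 mm steel rod, hinged on both sides of the head. 0 = fully down (locked, hard stop), 1.7 = upper stop, just past vertical. It turns up about the coupler's +y axis; hinge axis at x -5, z 43 mm in the coupler frame. Stiff: stays where it is left, needs about 1.5 to 2 N at its bar either way. Starts between 0 and 0.2.
- handle_bar (a point): Middle of the handle's cross bar (10 mm thick, along the coupler's y, 58 mm free between the side arms), 81 mm from the hinge axis. With the handle fully down it lies at x -85, z 57 mm in the coupler frame, its centre 23 mm above the beam's top.
- stand: Fixed grey deck, 240 x 100 mm, 30 mm high, with a steel ball stud. Origin: on the table under the centre of the stud's round plate; deck x -190 to 50, y -50 to 50 mm. The coupler goes on with its x along the stand's x; fully home its underside lies on the deck, so its origin is 30 mm above the table. Pressing on the stand (deck and stud) with over 40 N is too hard.
- stud_place (a point): Centre of the flat round steel plate (40 mm) that carries the ball stud, on the deck's top. The rigid stud stands 6.5 mm off this centre; the plate is clamped turned any way round, so the direction is not measured and must be seen or felt. Ball 30 mm in diameter, centre 26 mm and top 41 mm above the deck, on a 13 mm neck.
- forearm_bone: Bystander: slim loose bone, 150 long, 34 wide, 20 high (mm), lying between the coupler and the stand. Origin under its middle, x along it.
- vertebra: Bystander: small loose vertebra, about 60 across, 22 high (mm), between the coupler and the stand.
- thigh_bone: Bystander: long loose bone, 300 long, 68 wide, 40 high (mm), at the left. Origin under its middle, x along it.
- jar: Bystander: loose glass jar, 60 in diameter, 80 high (mm), at the back.
- tweezers: Bystander: loose steel tweezers, 130 mm long, 8 mm high, at the right.
- brush: Bystander: loose brush lying at the right.

How it is judged:
On the way, in this order (a step that is already met when the one before it is completed fails the run):
1. the locking handle is raised past 1.2 rad while the beam is still away from the stand (value of joint handle above 1.2 rad and horizontal distance between coupler and stand above 0.05 m), for 0.2 s.
2. the coupler is home on the ball, its origin within 12 mm of the centre of the stud's plate and less than 3 mm above the deck, the handle still up (over 0.9 rad) (horizontal distance between coupler and stand below 0.012 m and z of coupler in the frame of stand below 0.033 m and value of joint handle above 0.9 rad), for 0.2 s.
At the end, for the whole second after the job is handed in: The coupler sits home on the ball: origin within 12 mm of the centre of the stud's plate, underside within 3 mm of the deck, level within 0.05 rad, along the stand within 0.2 rad, at rest, and the handle is down (below 0.1 rad) (horizontal distance between coupler and stand below 0.012 m and z of coupler in the frame of stand between 0.027 and 0.033 m and angle between coupler's own z axis and vertical below 0.05 rad and angle between the x axis of coupler and the x axis of stand, either way round below 0.2 rad and value of joint handle below 0.1 rad and linear speed of coupler below 0.02 m/s); the robot touches nothing.
It fails at once if the coupler presses on the stand (deck and ball stud together) with more than 40 N (contact force between coupler and stand above 40 N).
It fails at once if the beam is dropped onto the stand: it moves faster than 0.3 m/s when within 30 mm (seen from above) of its place there and less than 50 mm above the deck (linear speed of coupler above 0.3 m/s and horizontal distance between coupler and stand below 0.03 m and z of coupler in the frame of stand below 0.08 m).
It fails at once if a bystander is moved by more than 30 mm (distance of any of forearm_bone, vertebra, thigh_bone, jar, tweezers, brush from where it was at the start of the episode above 0.03 m).
It also fails if it takes over 72 s, if anything falls off the work surface, if the arm or the gripper's body presses on something with over 40 N, if the wrist force passes 120 N, or if a joint passes its speed limit or range.

## Robot

A 6-joint arm with a two-finger parallel gripper is mounted at the origin on the work surface. World frame = base frame: x ahead of the robot, y to its left, z up, the work surface at z = 0. Lengths are in m, angles in rad, forces in N, time in s.
With the tool pointing down it reaches from about 0.325 to 0.775 m from the base axis. Payload 5.5 kg.
Tool frame: the origin (TCP) lies on the centre line of the jaws, within the pads' length; the fingertips stand 22 mm ahead of it and the grasp point (between the pads) lies 3 mm ahead of it; z points along the fingers, y is the direction in which the jaws open and shut (so a half turn about z gives the same grasp; the last joint's range is limited). The gripper opens to 88 mm and grips with 3 to 60 N. Pads are 20 mm wide; open, the fingers measure 115 mm over their backs; the gripper's body (75 mm by 178 mm) begins 61 mm behind the grasp point.
Start: joints at [1.278, 0.091, 1.231, -0, 1.82, -0.057], TCP at [0.14, 0.583, 0.245] pointing down, gripper open.
Joint ranges: [-2.87, 2.87], [-0.86, 2.18], [0.17, 2.46], [-1.51, 4.65], [0.06, 2.69], [-2.65, 2.65]. Speed limits (rad/s): [2.57, 2.57, 3.01, 3.14, 3.14, 3.14].

## Interface

Orientations are given as a unit quaternion [w, x, y, z].
In Python, from cell import manip gives the robot as it stands. Calls block until the motion is done:
- manip.move_ptp(position, orientation): joint-space move of the TCP to a pose.
- manip.move_linear(position, orientation=None, rate=0.15): straight line of the TCP; orientation=None keeps the orientation; rate is the mean speed in m/s.
- manip.goto_joints(angles): joint-space move.
- manip.gripper_to(opening, f_grip=None): finger opening in m; f_grip is the grip in N (None keeps the last); returns when the fingers have stopped.
- manip.wait(seconds).
- manip.ik(position, orientation): joint angles nearest the present ones, or None.
- manip.get_state(): the state.
- manip.grab_frame(name): name is "side" or "top"; returns the picture (400x640x3 uint8, blue, green, red); there is no depth.
- manip.camera_info(name): a dict with "intrinsics" (3x3 intrinsics, pixels), "k1" (the pictures are not rectified: a ray, as slopes to the right and down, at radius r is drawn at 1 + k1 r^2 times it, then the intrinsics apply), "rvec" (rotation vector, rad) and "tvec" (3), from world to camera coordinates, as OpenCV has them. Camera axes: x right, y down, z forward; pixel columns grow to the right and rows downward; lengths in m; the calibration is good to about 2 mm. A picture is of the moment at which its call begins. camera_info takes no time and is no camera call.
A pose or a line that the arm cannot do raises manip.PlanningError and nothing moves.
- manip.sign_off(): hands the job in, once; it reports no verdict.
Trained networks look in the newest picture that a camera, given by its name, has taken for a name from the list of things; names that differ only in an ending like _2 or _b are one class to them, and where a whole thing is asked for, a point or a joint stands for the part that bears it (a point fixed in the world has none). Each returns a list of dicts, best first, with "score" (0 to 1); they miss things now and then, are a little off and sometimes report something else, mostly with a low value. They report only what shows in the picture. A call takes as long as a camera call.
- manip.cut_out(label, camera): "pixels" (400x640 bool, what is visible of it) and "at" ([column, row] in pixels, amid what is visible of it).
The state is a dict: "clock": time; "qpos": joint angles; "dq": joint speeds; "effort": joint torques, N m; "tcp_pos": TCP position; "tcp_rot": TCP orientation; "wrist_force": force on the tool from outside, world axes, zero at the start; "torque": the same for the moment, N m; "width": finger opening in m.
Only numpy, scipy, OpenCV 4.12 (cv2) and the standard library are available. Lean on these libraries where they do the work, as an engineer would, in place of code of your own. Each camera call takes 0.05 s, during which the arm holds its last target.

## Working session

There is one attempt and no reset: what is moved stays moved. The work goes in short steps, each a Python script; the robot and the scene stay as the last script left them, time stands still between calls to the robot, and variables do not carry over. Pictures are saved under pics/ and viewed, and the job is handed in when it is done.

```bash
ls; mkdir -p pics; python3 - <<'E'
from cell import manip
import cv2,numpy as np
for c in("top","side"):
    im=manip.grab_frame(c); cv2.imwrite(f"pics/a_{c}.png",im)
    i=manip.camera_info(c); R=cv2.Rodrigues(np.array(i["rvec"],float))[0]
    print(c,np.round(i["intrinsics"],1).tolist(),i["k1"],np.round(-R.T@np.array(i["tvec"]).ravel(),3),np.round(R[2],2))
    for l in("coupler","handle","stand","forearm_bone","vertebra","stud_place","handle_bar","socket_roof"):
        try:
            r=manip.cut_out(l,c); print(l,[(round(x["score"],2),np.round(x["at"],0).tolist(),int(x["pixels"].sum())) for x in r[:2]])
        except Exception as e: print(l,repr(e)[:90])
s=manip.get_state(); print(s["clock"],s["tcp_rot"])
E
```

```text
pics
top [[418.8, 0.0, 316.3], [0.0, 418.8, 209.2], [0.0, 0.0, 1.0]] -0.07669768075249636 [ 0.579 -0.043  1.33 ] [ 0.02  0.   -1.  ]
coupler [(0.87, [218.0, 219.0], 1432)]
handle [(0.76, [214.0, 224.0], 251)]
stand [(0.97, [358.0, 225.0], 2534)]
forearm_bone [(0.55, [304.0, 257.0], 186), (0.38, [446.0, 199.0], 669)]
vertebra []
stud_place [(0.56, [358.0, 224.0], 2550), (0.45, [150.0, 218.0], 1115)]
handle_bar [(0.65, [216.0, 223.0], 218)]
socket_roof [(0.8, [215.0, 220.0], 1475)]
side [[385.5, 0.0, 315.8], [0.0, 385.5, 208.0], [0.0, 0.0, 1.0]] -0.09180192453778797 [ 0.459 -0.982  0.755] [ 0.15  0.81 -0.57]
coupler [(0.83, [283.0, 181.0], 1055)]
handle [(0.43, [300.0, 259.0], 2680)]
stand [(0.83, [300.0, 259.0], 2611)]
forearm_bone [(0.67, [261.0, 225.0], 203)]
vertebra [(0.47, [306.0, 222.0], 132), (0.17, [355.0, 200.0], 427)]
stud_place []
handle_bar [(0.65, [282.0, 177.0], 108)]
socket_roof [(0.71, [285.0, 180.0], 932)]
0.9 [-1.11791145e-05  1.17639014e-01  9.93056425e-01  6.80140387e-06]
```

```bash
python3 - <<'E'
import cv2
a=cv2.imread("pics/a_top.png");cv2.imwrite("pics/a_top_c.png",cv2.resize(a[140:320,150:430],(800,514),interpolation=cv2.INTER_CUBIC))
a=cv2.imread("pics/a_side.png");cv2.imwrite("pics/a_side_c.png",cv2.resize(a[130:310,200:400],(660,594),interpolation=cv2.INTER_CUBIC))
E
```

```text
(no output)
```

View pics/a_top.png

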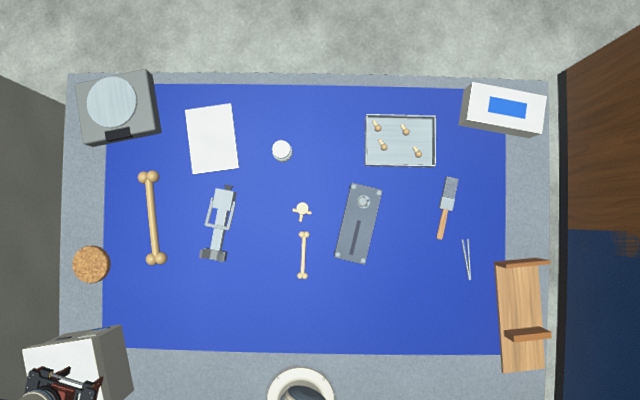

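View pics/a_side.png

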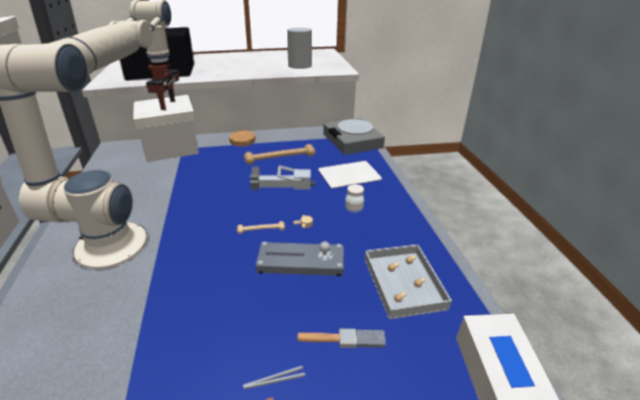

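```bash
ls pics
```

```text
a_side.png
a_side_c.png
a_top.png
a_top_c.png
```

View pics/a_top_c.png

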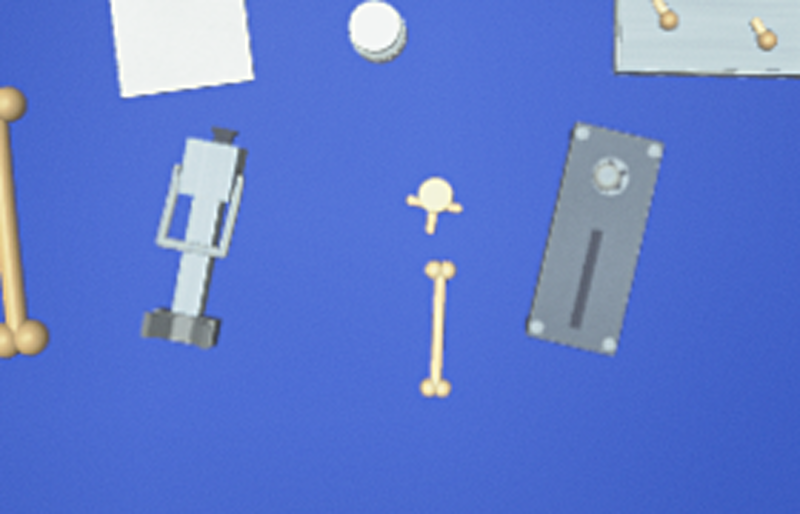

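View pics/a_side_c.png

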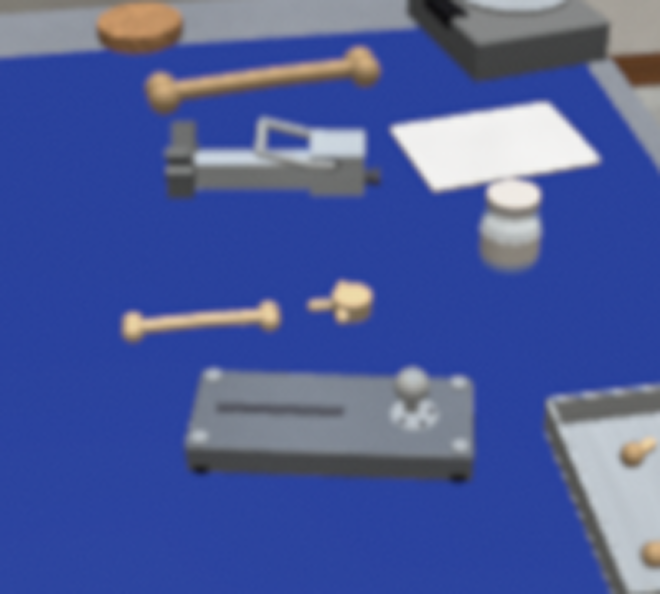

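```bash
cat > h.py <<'E'
from cell import manip
import cv2,numpy as np
from scipy.optimize import minimize
from scipy.spatial.transform import Rotation as Ro
CI={c:manip.camera_info(c) for c in("top","side")}
def proj(c,P):
    i=CI[c];R=cv2.Rodrigues(np.array(i["rvec"],float))[0]
    q=np.asarray(P,float).reshape(-1,3)@R.T+np.array(i["tvec"],float).ravel()
    s=q[:,:2]/q[:,2:]; s=s*(1+i["k1"]*(s**2).sum(1,keepdims=True))
    K=np.array(i["intrinsics"]); return s*[K[0,0],K[1,1]]+K[:2,2]
def ray(c,px,z):
    i=CI[c];R=cv2.Rodrigues(np.array(i["rvec"],float))[0]
    u=cv2.undistortPoints(np.array([[px]],float),np.array(i["intrinsics"]),np.array([i["k1"],0,0,0.]))[0,0]
    for _ in range(1):
        K=np.array(i["intrinsics"]); d=(np.array(px)-K[:2,2])/[K[0,0],K[1,1]]; u=d.copy()
        for _ in range(20): u=d/(1+i["k1"]*(u**2).sum())
    o=-R.T@np.array(i["tvec"],float).ravel(); v=R.T@np.r_[u,1]
    return o+v*(z-o[2])/v[2]
def box(x0,x1,y0,y1,z0,z1): return np.array([[x,y,z] for x in(x0,x1) for y in(y0,y1) for z in(z0,z1)])/1e3
def rod(a,b,r=5):
    a,b=np.array(a,float),np.array(b,float); d=(b-a)/np.linalg.norm(b-a)
    u=np.cross(d,[.3,.5,.8]);u/=np.linalg.norm(u);v=np.cross(d,u)
    return np.array([p+r*(np.cos(t)*u+np.sin(t)*v) for p in(a,b) for t in np.arange(0,6.28,.52)])/1e3
def coupler_parts(th):
    h=np.array([-5,0,43.]);bx,bz=-5-81*np.cos(th)+0*th,43+81*np.sin(th)+14*np.cos(th)
    # bar at th=0: (-80,14) from hinge
    r=np.array([-80*np.cos(th)+14*np.sin(th),0,80*np.sin(th)+14*np.cos(th)]);b=h+r
    y=np.array([0,34,0.])
    return [box(-30,30,-28,28,0,52),box(-160,-30,-15,15,0,34),box(-190,-160,-35,35,0,64),
            rod(b-y,b+y),rod(h-y,b-y),rod(h+y,b+y)]
def stand_parts(): return [box(-190,50,-50,50,0,30)]
def pose(x,y,yaw,z=0): return lambda P:P@Ro.from_euler('z',yaw).as_matrix().T+[x,y,z]
S=8
def render(c,parts,T,win):
    x0,y0,w,h=win; m=np.zeros((h*S,w*S),np.uint8)
    for P in parts:
        q=(proj(c,T(P))-[x0,y0]+.5)*S-.5
        cv2.fillConvexPoly(m,cv2.convexHull(np.round(q*16).astype(np.int32)),1,shift=4)
    return cv2.resize(m.astype(np.float32),(w,h),interpolation=cv2.INTER_AREA)
def alpha(im,win):
    x0,y0,w,h=win; f=im[y0:y0+h,x0:x0+w].astype(np.float32); g=f[...,0]-f[...,2]
    bg=np.percentile(g,85); return np.clip(1-g/bg,0,1)
def fit(parts_f,ims,wins,p0,steps,z=0):
    al={c:alpha(ims[c],wins[c]) for c in ims}
    def cost(p):
        T=pose(p[0],p[1],p[2],z); return sum(np.minimum(np.abs(render(c,parts_f(p),T,wins[c])-al[c]),1).sum() for c in ims)
    p0=np.array(p0,float);best=None
    for k in range(3):
        sx=np.vstack([p0]+[p0+np.eye(len(p0))[i]*steps[i]/(1+k) for i in range(len(p0))])
        r=minimize(cost,p0,method='Nelder-Mead',options=dict(initial_simplex=sx,maxiter=400,xatol=1e-5,fatol=.01)); p0=r.x
    return r.x,r.fun,al
E
python3 - <<'E'
from h import *
ims={c:cv2.imread(f"pics/a_{c}.png") for c in("top","side")}
for ax in ([216,222],[350,250],[362,203]): print(ray("top",ax,.03))
W={"top":(325,170,70,105),"side":(245,228,110,55)}
for cs in(["top"],["side"],["top","side"]):
    r=fit(lambda p:stand_parts(),{c:ims[c] for c in cs},W,[.63,-.17,-.2],[.02,.02,.1]); print(cs,r[0],r[1])
W={"top":(190,175,55,98),"side":(240,155,85,45)}
c0=ray("top",[225,200],.03)
for cs in(["top"],["side"],["top","side"]):
    r=fit(lambda p:coupler_parts(p[3]),{c:ims[c] for c in cs},W,[c0[0],c0[1],-.2,.1],[.02,.02,.1,.1]); print(cs,r[0],r[1])
E
```

```text
[0.56127099 0.27058957 0.03      ]
[ 0.48176247 -0.14799715  0.03      ]
[ 0.62822755 -0.18300579  0.03      ]
['top'] [ 0.63386539 -0.18650422 -0.21815333] 582.254638671875
['side'] [ 0.635315   -0.18317728 -0.21318534] 549.0652465820312
['top', 'side'] [ 0.63436994 -0.18603549 -0.2164383 ] 1153.505615234375
['top'] [ 0.633345    0.24712907 -0.17017323 -0.02663749] 332.19354248046875
['side'] [ 0.63345727  0.25030591 -0.16263354  0.00304067] 469.9532470703125
['top', 'side'] [ 0.63300518  0.24730095 -0.17011131 -0.00625788] 834.6290283203125
```

```bash
python3 - <<'E'
from h import *
out=[]
def ov(c,win,items,k,name):
    im=cv2.imread(f"pics/a_{c}.png");x0,y0,w,h=win
    b=cv2.resize(im[y0:y0+h,x0:x0+w],None,fx=k,fy=k,interpolation=cv2.INTER_CUBIC)
    for P,col in items:
        q=((proj(c,P)-[x0,y0]+.5)*k-.5); 
        if len(P)>2: cv2.polylines(b,[np.round(cv2.convexHull(q.astype(np.float32))).astype(int)],1,col,1)
        else:
            for a in q: cv2.drawMarker(b,tuple(np.round(a).astype(int)),col,0,8,1)
    cv2.imwrite(name,b); return b
Tc=pose(.6332,.2475,-.17)
it=[(Tc(P),(0,0,255)) for P in coupler_parts(0.1)[:3]]+[(Tc(P),(0,255,0)) for P in coupler_parts(0.)[3:]]
a=ov("top",(190,175,55,98),it,6,"pics/t1.png"); b=ov("side",(240,155,85,45),it,5,"pics/t2.png")
Ts=pose(.6344,-.186,-.2164)
t=np.arange(0,6.28,.3);ci=np.c_[20*np.cos(t),20*np.sin(t),0*t+30]/1e3
it=[(Ts(stand_parts()[0]),(0,0,255)),(Ts(ci),(0,255,0)),(Ts(np.array([[0,0,.056]])),(255,0,255))]
c=ov("top",(325,175,65,95),it,6,"pics/t3.png"); d=ov("side",(250,232,100,50),it,4,"pics/t4.png")
H=590
big=np.zeros((600,800,3),np.uint8); big[:588,:330]=a; big[:225,340:765]=b; big[250:450,340:740]=d; cv2.imwrite("pics/ov1.png",big)
e=ov("top",(340,180,45,45),it[1:],12,"pics/x.png"); f=ov("side",(300,232,50,45),it[1:],8,"pics/y.png")
g=np.zeros((560,800,3),np.uint8); g[:540,:400]=e[:,70:470]; g[:360,400:800]=f; cv2.imwrite("pics/ov2.png",g)
E
```

```text
(no output)
```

View pics/ov1.png

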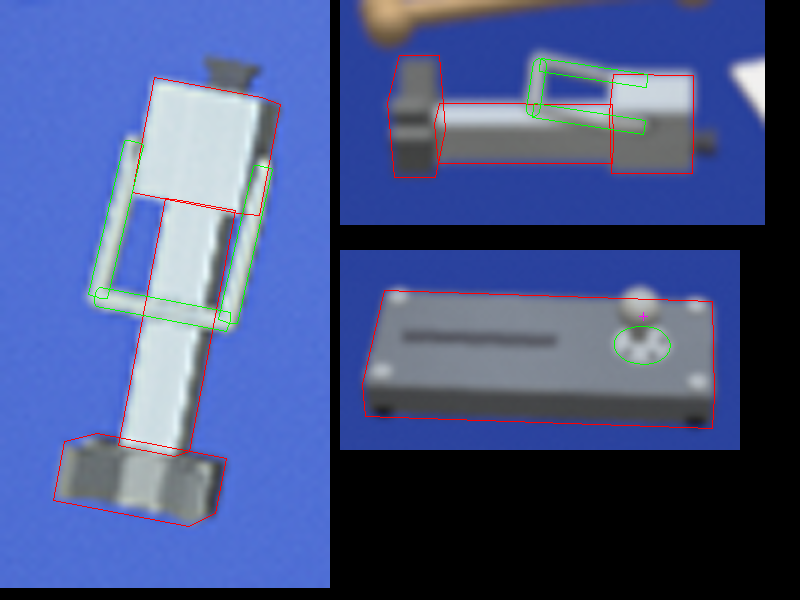

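View pics/ov2.png

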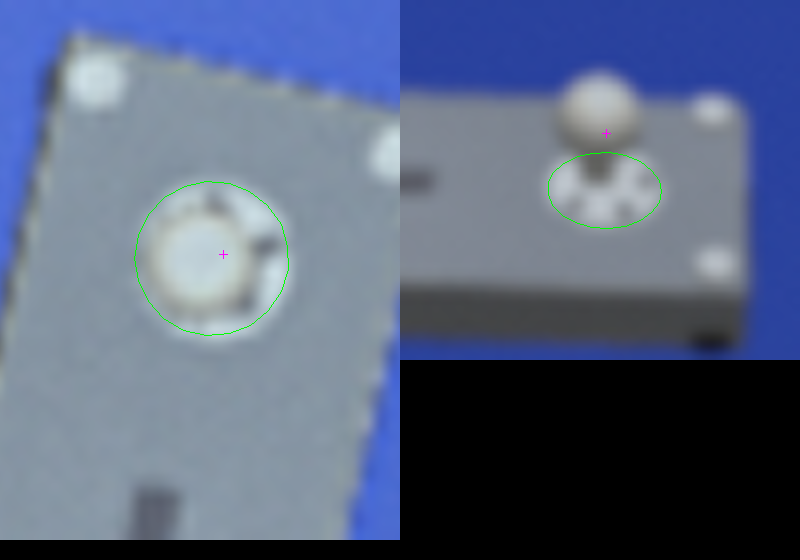

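```bash
cat >> h.py <<'E'
def down(yaw_y):
    """tool down, tool y along world heading yaw_y; both half turns -> list of quats wxyz"""
    out=[]
    for a in(yaw_y,yaw_y+np.pi):
        y=np.array([np.cos(a),np.sin(a),0]);z=np.array([0,0,-1.]);x=np.cross(y,z)
        q=Ro.from_matrix(np.c_[x,y,z]).as_quat(); out.append(np.r_[q[3],q[:3]])
    return out
def pick(p,yaw_y):
    q0=np.array(manip.get_state()["qpos"]);best=None
    for o in down(yaw_y):
        j=manip.ik(p,o)
        if j is None: continue
        d=np.abs(np.array(j)-q0).max()
        if best is None or d<best[0]: best=(d,o,j)
    return best
def bar(th):  # coupler frame
    return np.array([-5-80*np.cos(th)+14*np.sin(th),0,43+80*np.sin(th)+14*np.cos(th)])/1e3
def st(msg=""):
    s=manip.get_state(); print(msg,"t%.1f"%s["clock"],np.round(s["tcp_pos"],4),"F",np.round(s["wrist_force"],1),"M",np.round(s["torque"],2),"w%.4f"%s["width"]); return s
E
python3 - <<'E'
from h import *
psi=-.17;Tc=pose(.6332,.2475,psi);up=np.array([0,0,.009])
B=Tc(bar(0.0))+up
b=pick(B+[0,0,.09],psi); print(b)
manip.gripper_to(.05,10)
manip.move_ptp(B+[0,0,.09],b[1]); st()
print(manip.ik(Tc(bar(1.5))+up,b[1]))
for c in("top","side"): cv2.imwrite(f"pics/b_{c}.png",manip.grab_frame(c))
E
```

```text
(np.float64(0.889388670875531), array([0.        , 0.76458562, 0.64452217, 0.        ]), array([ 3.88898354e-01,  1.14482627e-01,  1.36225438e+00, -4.44089210e-16,
        1.66485565e+00,  5.58898354e-01]))
 t3.6 [0.5491 0.2629 0.1563] F [-0.4  0.1  0.3] M [-0.11  0.09 -0.03] w0.0500
[ 3.20287977e-01  3.20173290e-01  1.16844975e+00 -4.44089210e-16
  1.65296961e+00  4.90287977e-01]
```

```bash
python3 - <<'E'
import cv2
a=cv2.imread("pics/b_side.png");cv2.imwrite("pics/b_side_c.png",cv2.resize(a[80:240,200:400],(750,600),interpolation=cv2.INTER_CUBIC))
E
```

```text
(no output)
```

View pics/b_side_c.png

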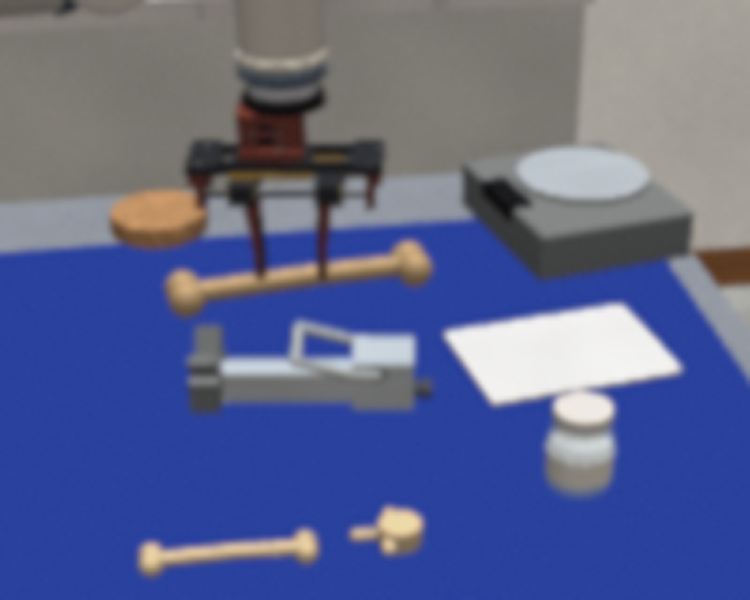

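The jaws (crop px ~255–325, 275) straddle the handle bar (~300, 340) and open along the beam; going down to grip the bar.

```bash
python3 - <<'E'
from h import *
psi=-.17;Tc=pose(.6332,.2475,psi);up=np.array([0,0,.009])
B=Tc(bar(0.0))+up
manip.move_linear(B,rate=.08); st()
manip.gripper_to(.005,8); s=st("closed")
if .007<s["width"]<.013:
    for th in np.arange(.12,1.51,.115):
        manip.move_linear(Tc(bar(th))+up,rate=.06)
        s=st("%.2f"%th)
        if np.linalg.norm(np.array(s["wrist_force"]))>20: print("STOP");break
for c in("top","side"): cv2.imwrite(f"pics/c_{c}.png",manip.grab_frame(c))
a=cv2.imread("pics/c_side.png");cv2.imwrite("pics/c_side_c.png",cv2.resize(a[80:240,200:400],(750,600),interpolation=cv2.INTER_CUBIC))
E
```

```text
t4.9 [0.5498 0.2621 0.0669] F [1.3 0.2 0. ] M [-0.03  0.05 -0.02] w0.0501
closed t5.6 [0.5497 0.2618 0.066 ] F [ 2.4  0.4 -1.2] M [-0.04 -0.21  0.02] w0.0098
0.12 t5.9 [0.5517 0.2612 0.0763] F [-2.1 -2.5  1. ] M [-0.44  0.25  0.06] w0.0097
0.23 t6.2 [0.555  0.2607 0.085 ] F [-1.9 -2.3  0.6] M [-0.52  0.38  0.02] w0.0100
0.35 t6.6 [0.5592 0.2601 0.0934] F [-2.7 -3.1  3. ] M [-0.61  0.57  0.05] w0.0097
0.46 t6.9 [0.5643 0.2593 0.1015] F [-4.1 -3.   3.2] M [-0.57  0.84  0.07] w0.0097
0.58 t7.2 [0.5703 0.2584 0.1087] F [-3.9 -2.7  4.3] M [-0.55  0.8   0.06] w0.0094
0.69 t7.5 [0.5771 0.2573 0.1152] F [-4.1 -3.2  4.7] M [-0.51  0.77  0.02] w0.0098
0.81 t7.8 [0.5843 0.2561 0.121 ] F [-4.9 -3.1  5.7] M [-0.55  0.96  0.04] w0.0095
0.92 t8.1 [0.5926 0.2549 0.1258] F [-4.3 -2.1  6.5] M [-0.43  0.6   0.02] w0.0096
1.04 t8.4 [0.6012 0.2535 0.1292] F [-1.7  0.1  6.8] M [-0.23  0.4  -0.  ] w0.0098
1.15 t8.7 [0.61   0.252  0.1315] F [-0.4  0.1  6.7] M [-0.05  0.11  0.02] w0.0100
1.27 t9.0 [0.6188 0.2503 0.1327] F [2.4 1.5 3.5] M [ 0.24 -0.05  0.05] w0.0097
1.38 t9.3 [0.6278 0.2486 0.1329] F [1.7 2.1 2.1] M [ 0.37 -0.1   0.03] w0.0095
1.50 t9.6 [0.637  0.2467 0.1323] F [1.5 2.  0.5] M [ 0.29 -0.16  0.03] w0.0095
```

View pics/c_side_c.png

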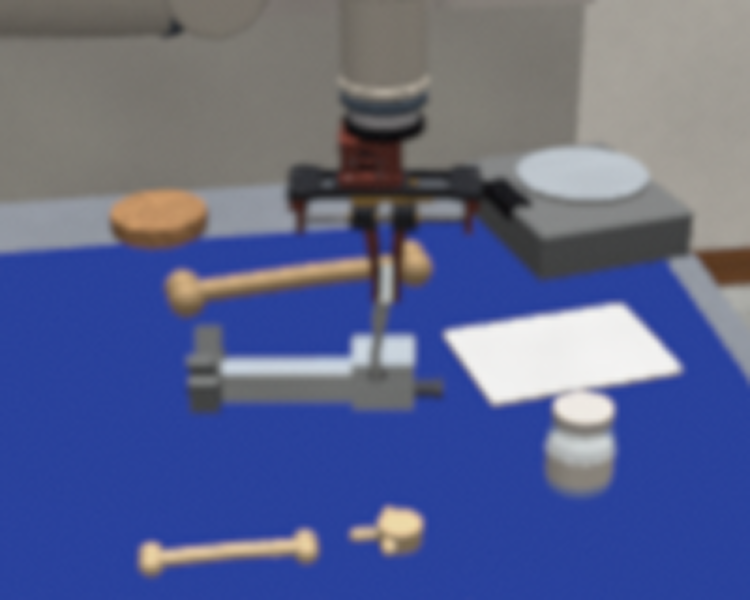

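Handle is vertical, beam still in place. Release, back off, re-measure.

```bash
python3 - <<'E'
from h import *
manip.gripper_to(.04)
p=np.array(manip.get_state()["tcp_pos"]); manip.move_linear(p+[0,0,.06],rate=.15)
b=pick([.40,.06,.25],-.17+np.pi/2); manip.move_ptp([.40,.06,.25],b[1]); st()
for c in("top","side"): cv2.imwrite(f"pics/d_{c}.png",manip.grab_frame(c))
ims={c:cv2.imread(f"pics/d_{c}.png") for c in("top","side")}
W={"top":(190,175,55,98),"side":(240,135,85,65)}
for cs in(["top"],["side"],["top","side"]):
    r=fit(lambda p:coupler_parts(p[3]),{c:ims[c] for c in cs},W,[.633,.2475,-.17,1.5],[.01,.01,.05,.1]); print(cs,r[0],r[1])
W={"top":(325,170,70,105),"side":(245,228,110,55)}
for cs in(["top"],["side"],["top","side"]):
    r=fit(lambda p:stand_parts(),{c:ims[c] for c in cs},W,[.63,-.17,-.2],[.02,.02,.1]); print(cs,r[0],r[1])
a=ims["top"];cv2.imwrite("pics/d_top_c.png",cv2.resize(a[140:320,150:430],(800,514),interpolation=cv2.INTER_CUBIC))
E
```

```text
t12.2 [0.4002 0.0602 0.2493] F [-0.7  0.   0.3] M [-0.03  0.15  0.05] w0.0403
['top'] [ 0.63233276  0.24752071 -0.16719955  1.50010502] 345.0045166015625
['side'] [ 0.63313588  0.25036056 -0.1616116   1.47638615] 1372.861083984375
['top', 'side'] [ 0.63313276  0.24785445 -0.16652633  1.49131849] 1747.94140625
['top'] [ 0.63386768 -0.18652479 -0.21828614] 574.9279174804688
['side'] [ 0.63518132 -0.18330501 -0.21385829] 554.015625
['top', 'side'] [ 0.63449318 -0.18594332 -0.21472009] 1150.69140625
```

View pics/d_top_c.png

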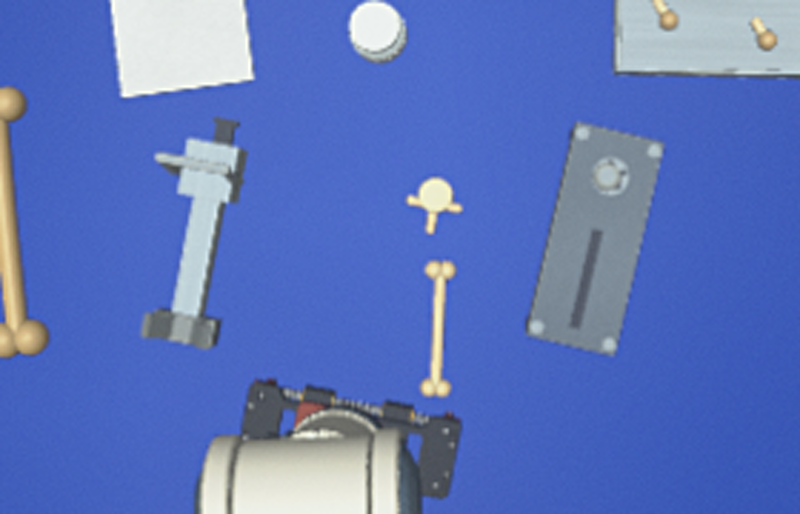

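```bash
python3 - <<'E'
from h import *
psi=-.1665;Tc=pose(.6330,.2485,psi)
g=Tc(np.array([-.095,0,.025]))
manip.gripper_to(.07)
b=pick(g+[0,0,.13],psi+np.pi/2); print(b[0])
manip.move_ptp(g+[0,0,.13],b[1])
manip.move_linear(g,rate=.1); st()
manip.gripper_to(.02,40); st("grip")
p=np.array(manip.get_state()["tcp_pos"])
manip.move_linear(p+[0,0,.02],rate=.05); st("20mm")
manip.move_linear(p+[0,0,.13],rate=.15); st("lift")
for c in("top","side"): cv2.imwrite(f"pics/e_{c}.png",manip.grab_frame(c))
a=cv2.imread("pics/e_side.png");cv2.imwrite("pics/e_side_c.png",cv2.resize(a[60:220,200:400],(750,600),interpolation=cv2.INTER_CUBIC))
E
```

```text
0.530314300443913
 t15.4 [0.5399 0.2645 0.026 ] F [ 0.5  0.2 -1. ] M [-0.05  0.15 -0.03] w0.0698
grip t16.1 [0.5393 0.2641 0.025 ] F [-1.  -0.3  0.8] M [-0.16  0.21 -0.05] w0.0299
20mm t16.6 [0.5393 0.2641 0.045 ] F [-0.4 -0.3 -8.9] M [ 0.01  0.23 -0.  ] w0.0301
lift t17.5 [0.5387 0.2638 0.1534] F [ 1.2 -1.2 -9.4] M [ 0.02  0.21 -0.01] w0.0299
```

View pics/e_side_c.png

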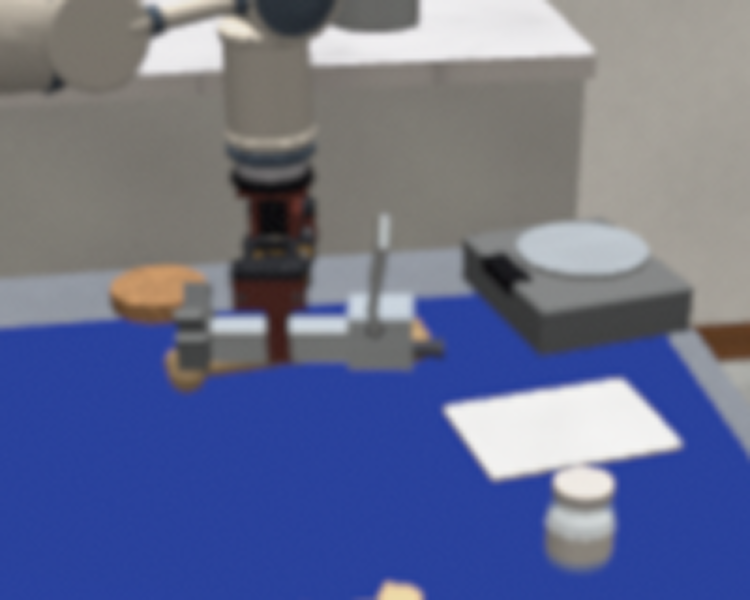

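```bash
python3 - <<'E'
from h import *
# ball fit: bright-ness template around ball via sphere outline; refine pixel centres from zoomed views of 2 frames
bt=np.array([361.96,200.8]);bs=np.array([324.3,245.6])
print("top ray",ray("top",bt,.056),"plate-centre px pred",proj("top",[[.6339,-.1865,.056]]))
print("side ray",ray("side",bs,.056))
from scipy.optimize import least_squares
# offset in stand frame, per camera own stand estimate
for c,px,s in(("top",bt,(.63387,-.18652)),("side",bs,(.63525,-.18324))):
    f=lambda o:(proj(c,[[s[0]+o[0],s[1]+o[1],.056]])[0]-px)
    r=least_squares(f,[0,0]).x*1e3; print(c,"world offset mm",r,np.hypot(*r))
    # constrained 6.5
    g=lambda a:f(.0065*np.array([np.cos(a[0]),np.sin(a[0])])); q=least_squares(g,[1.5]); print("ang",q.x,q.fun)
E
```

```text
top ray [ 0.63394211 -0.17998481  0.056     ] plate-centre px pred [[364.09441119 200.85109161]]
side ray [ 0.63387183 -0.17455983  0.056     ]
top world offset mm [0.07211441 6.53519217] 6.5355900371731135
ang [1.55974555] [0.01166033 0.00029731]
side world offset mm [-1.37816652  8.68017043] 8.788896494218987
ang [1.79225507] [0.1445342 0.5375362]
```

```bash
cat >> h.py <<'E'
PSI=-.216
def tcp_for(x,y,h,psi=PSI): # coupler origin at x,y with underside h above deck
    return np.array([x-.095*np.cos(psi),y-.095*np.sin(psi),.055+h])
E
python3 - <<'E'
from h import *
o=None
P=tcp_for(.6345,-.179,.12); b=pick(P,PSI+np.pi/2); print(b[0])
manip.move_linear(P,b[1],rate=.2); st()
manip.move_linear(tcp_for(.6345,-.179,.055),rate=.1); manip.wait(.3);st("hover")
for c in("top","side"): cv2.imwrite(f"pics/f_{c}.png",manip.grab_frame(c))
def crop(c,win,k):
    a=cv2.imread(f"pics/f_{c}.png");x0,y0,w,h=win;return cv2.resize(a[y0:y0+h,x0:x0+w],None,fx=k,fy=k,interpolation=cv2.INTER_CUBIC)
cv2.imwrite("pics/f_s.png",crop("side",(240,190,120,100),6));cv2.imwrite("pics/f_t.png",crop("top",(310,160,90,120),5))
E
```

```text
0.7438387074702805
 t19.9 [ 0.5418 -0.1579  0.175 ] F [-0.   0.2 -9.1] M [0.05 0.14 0.02] w0.0299
hover t21.0 [ 0.542  -0.1588  0.1107] F [ 0.1  0.7 -8.7] M [-0.    0.21 -0.  ] w0.0298
```

View pics/f_s.png

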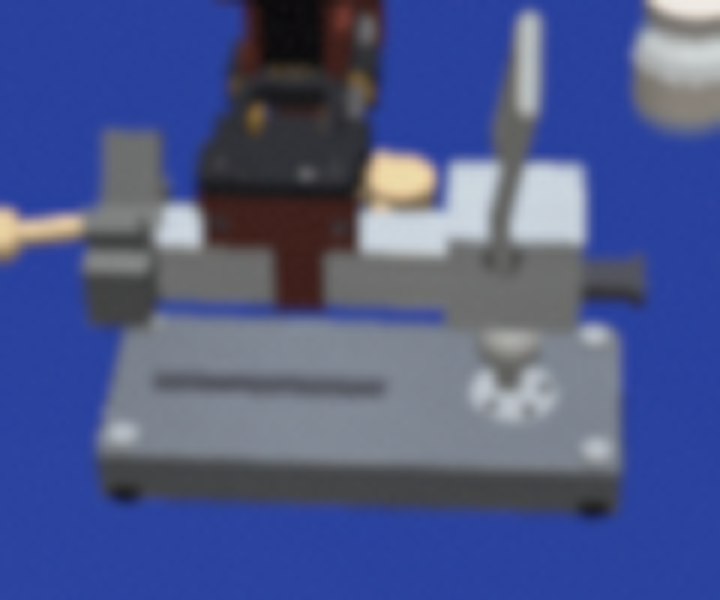

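View pics/f_t.png

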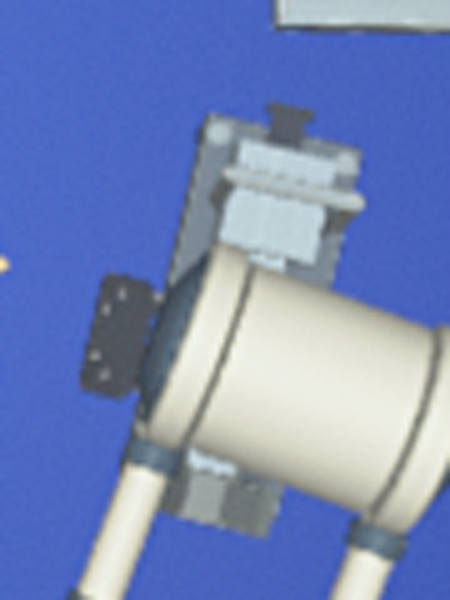

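```bash
cat >> h.py <<'E'
def F(n=3):
    a=[]
    for _ in range(n): a.append(manip.get_state()["wrist_force"]); manip.wait(.02)
    return np.mean(a,0)
def descend(x,y,h0,h1,step,F0,lim=4,lat=6,rate=.03,psi=PSI):
    h=h0
    while h>h1+1e-6:
        h=max(h-step,h1); manip.move_linear(tcp_for(x,y,h,psi),rate=rate)
        d=F()-F0; z=manip.get_state()["tcp_pos"][2]-.055
        c,s=np.cos(psi),np.sin(psi)
        print("h%.4f act%.4f dF beam x %.1f y %.1f z %.1f"%(h,z,c*d[0]+s*d[1],-s*d[0]+c*d[1],d[2]))
        if d[2]>lim or np.hypot(d[0],d[1])>lat: return h,d
    return h,None
E
python3 - <<'E'
from h import *
F0=F(8);print(F0); np.save("F0.npy",F0)
x,y=.6345,-.179
manip.move_linear(tcp_for(x,y,.043),rate=.08)
print(descend(x,y,.043,.018,.0015,F0)); st()
E
```

```text
[ 0.08950383 -0.0934485  -8.68315915]
h0.0415 act0.0417 dF beam x -0.2 y 0.1 z 0.1
h0.0400 act0.0400 dF beam x -0.1 y 0.6 z -0.5
h0.0385 act0.0384 dF beam x -0.2 y 0.6 z 0.1
h0.0370 act0.0369 dF beam x -0.3 y 0.3 z -0.1
h0.0355 act0.0354 dF beam x -0.1 y -0.2 z -0.2
h0.0340 act0.0339 dF beam x -0.7 y 0.5 z -0.4
h0.0325 act0.0324 dF beam x 0.1 y 0.0 z -0.5
h0.0310 act0.0309 dF beam x -0.2 y 0.2 z -0.8
h0.0295 act0.0294 dF beam x 0.3 y 0.2 z -0.6
h0.0280 act0.0279 dF beam x -0.2 y 0.5 z -0.2
h0.0265 act0.0264 dF beam x -0.2 y -0.1 z -0.4
h0.0250 act0.0249 dF beam x 0.0 y 0.1 z -0.3
h0.0235 act0.0234 dF beam x 0.0 y -0.3 z -0.1
h0.0220 act0.0219 dF beam x 0.4 y -0.1 z 0.0
h0.0205 act0.0204 dF beam x -0.1 y -0.3 z 0.1
h0.0190 act0.0189 dF beam x -0.4 y 0.3 z -0.7
h0.0180 act0.0179 dF beam x 0.1 y -0.5 z -0.2
(0.018, None)
 t26.6 [ 0.5417 -0.1586  0.0729] F [ 0.6  0.6 -9.2] M [ 0.07  0.15 -0.03] w0.0300
```

The ball is inside the socket (passed its widest point at h = 26 mm without force). Continuing down.

```bash
python3 - <<'E'
from h import *
F0=np.load("F0.npy"); x,y=.6345,-.179
print(descend(x,y,.018,.003,.003,F0)); h,d=descend(x,y,.003,-.0015,.0005,F0,lim=4,rate=.02); st()
for c in("top","side"): cv2.imwrite(f"pics/g_{c}.png",manip.grab_frame(c))
a=cv2.imread("pics/g_side.png");cv2.imwrite("pics/g_s.png",cv2.resize(a[190:290,240:360],None,fx=6,fy=6,interpolation=cv2.INTER_CUBIC))
E
```

```text
h0.0150 act0.0147 dF beam x -0.1 y 0.3 z -0.5
h0.0120 act0.0118 dF beam x 0.3 y 0.2 z -0.6
h0.0090 act0.0088 dF beam x 0.5 y -0.0 z -1.0
h0.0060 act0.0058 dF beam x -0.6 y 0.2 z 0.3
h0.0030 act0.0028 dF beam x -0.0 y -0.0 z -0.4
(0.003000000000000001, None)
h0.0025 act0.0026 dF beam x 0.2 y 0.2 z -0.8
h0.0020 act0.0020 dF beam x -0.1 y 0.4 z -0.5
h0.0015 act0.0015 dF beam x -0.5 y 0.1 z -0.1
h0.0010 act0.0010 dF beam x 0.1 y 0.3 z -0.3
h0.0005 act0.0005 dF beam x -0.5 y -0.2 z -0.8
h0.0000 act0.0000 dF beam x -0.4 y 0.0 z 0.1
h-0.0005 act-0.0000 dF beam x -2.7 y 0.2 z 4.2
 t30.2 [ 0.5418 -0.1586  0.055 ] F [-1.8  0.8 -3.9] M [ 0.05  0.52 -0.01] w0.0295
```

View pics/g_s.png

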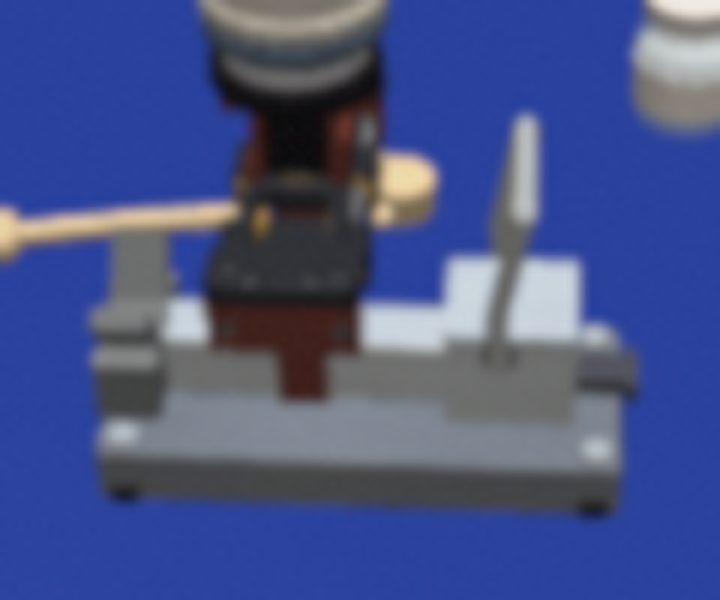

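```bash
python3 - <<'E'
from h import *
manip.move_linear(tcp_for(.6345,-.179,0),rate=.02)
manip.gripper_to(.06); 
p=np.array(manip.get_state()["tcp_pos"]); manip.move_linear(p+[0,0,.16],rate=.2); st()
Tc=pose(.6345,-.179,PSI,.03); B=Tc(bar(1.49))+[0,0,.009]
b=pick(B+[0,0,.05],PSI); print(b[0])
manip.gripper_to(.045,8)
for c in("top","side"): cv2.imwrite(f"pics/h_{c}.png",manip.grab_frame(c))
manip.move_ptp(B+[0,0,.05],b[1]); st()
for c in("side",): cv2.imwrite(f"pics/i_{c}.png",manip.grab_frame(c))
a=cv2.imread("pics/i_side.png");cv2.imwrite("pics/i_s.png",cv2.resize(a[160:290,230:370],None,fx=4.6,fy=4.6,interpolation=cv2.INTER_CUBIC))
E
```

```text
t32.2 [ 0.5413 -0.1585  0.2134] F [-0.1 -0.3 -0.4] M [0.01 0.15 0.02] w0.0600
1.5518066354939237
 t34.1 [ 0.6369 -0.1795  0.213 ] F [-0.7  0.3 -0. ] M [-0.1   0.11 -0.  ] w0.0448
```

View pics/i_s.png

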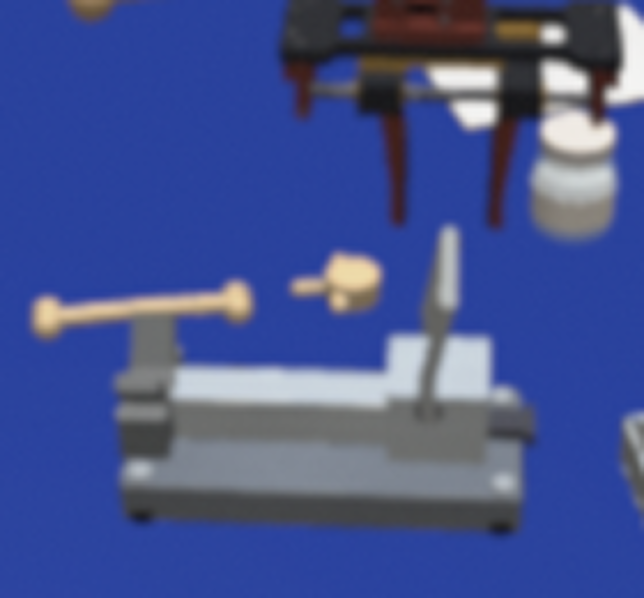

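Beam lies flat on the deck; the bar (~448, 265 in the crop) stands between the open fingers (400/495). Gripping it and swinging it down.

```bash
python3 - <<'E'
from h import *
up=np.array([0,0,.009]);Tc=pose(.6345,-.179,PSI,.03)
manip.move_linear(Tc(bar(1.49))+up,rate=.08); F0=F(5)
manip.gripper_to(.005,8); s=st("closed")
if .007<s["width"]<.013:
    for th in list(np.arange(1.38,.1,-.115))+[.1,.05,.02,0,-.02]:
        manip.move_linear(Tc(bar(th))+up,rate=.06)
        s=st("%.2f"%th); f=np.array(s["wrist_force"])-F0
        if np.linalg.norm(f)>16: print("STOP",f);break
for c in("top","side"): cv2.imwrite(f"pics/j_{c}.png",manip.grab_frame(c))
a=cv2.imread("pics/j_side.png");cv2.imwrite("pics/j_s.png",cv2.resize(a[160:290,230:370],None,fx=4.6,fy=4.6,interpolation=cv2.INTER_CUBIC))
E
```

```text
closed t35.7 [ 0.6371 -0.1796  0.163 ] F [ 2.  -0.3  0.3] M [-0.08 -0.15  0.01] w0.0096
1.38 t36.0 [ 0.6277 -0.1775  0.1636] F [-1.1  0.2  2.7] M [ 0.06  0.22 -0.  ] w0.0095
1.26 t36.3 [ 0.6187 -0.1755  0.1628] F [-1.1  1.1  3.5] M [0.05 0.29 0.02] w0.0092
1.15 t36.6 [ 0.6097 -0.1735  0.1607] F [-1.8  1.   3.2] M [0.08 0.37 0.  ] w0.0092
1.03 t36.9 [ 0.601  -0.1716  0.1575] F [-1.6  1.7  1.5] M [0.07 0.35 0.05] w0.0095
0.92 t37.2 [ 0.5926 -0.1698  0.1535] F [-1.   0.8  0. ] M [0.02 0.18 0.  ] w0.0097
0.80 t37.5 [ 0.5848 -0.1681  0.1488] F [-0.8  0.7 -0.7] M [0.03 0.19 0.02] w0.0098
0.69 t37.8 [ 0.5776 -0.1665  0.1432] F [-0.4  1.3 -1.4] M [ 0.02  0.11 -0.01] w0.0098
0.57 t38.1 [ 0.5711 -0.1651  0.1367] F [ 0.1  1.1 -2.1] M [ 0.   -0.01  0.05] w0.0097
0.46 t38.5 [ 0.5653 -0.1638  0.1294] F [ 1.   1.3 -2.5] M [-0.06 -0.14  0.02] w0.0100
0.34 t38.8 [ 0.5603 -0.1627  0.1214] F [ 2.6 -0.5 -3.1] M [-0.12 -0.33 -0.  ] w0.0097
0.23 t39.1 [ 0.5564 -0.1619  0.113 ] F [ 3.2 -0.1 -3.3] M [-0.18 -0.49 -0.02] w0.0096
0.11 t39.4 [ 0.5533 -0.1612  0.1044] F [ 3.5 -0.6 -2.9] M [-0.25 -0.55 -0.01] w0.0097
0.10 t39.6 [ 0.5532 -0.1612  0.1039] F [ 3.4 -0.4 -2.2] M [-0.14 -0.45 -0.01] w0.0098
0.05 t39.9 [ 0.5522 -0.1609  0.0997] F [ 2.5 -1.  -1.7] M [-0.19 -0.44  0.04] w0.0097
0.02 t40.1 [ 0.5518 -0.1608  0.0975] F [ 2.9 -0.9 -1. ] M [-0.19 -0.46  0.03] w0.0097
0.00 t40.4 [ 0.5516 -0.1608  0.0962] F [ 2.3 -0.3  2.6] M [-0.06 -0.36  0.03] w0.0097
-0.02 t40.6 [ 0.5515 -0.1608  0.0958] F [0.8 1.1 6.9] M [ 0.   -0.04  0.01] w0.0098
```

View pics/j_s.png

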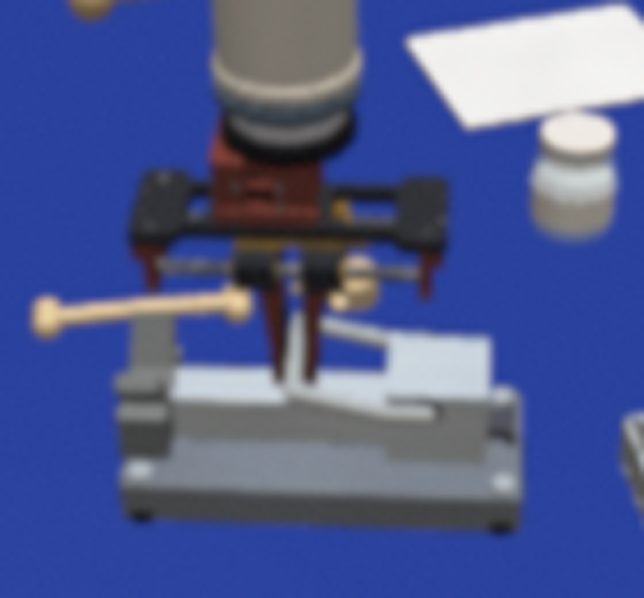

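```bash
python3 - <<'E'
from h import *
manip.gripper_to(.045); p=np.array(manip.get_state()["tcp_pos"]); manip.move_linear(p+[0,0,.1],rate=.12)
b=pick([.42,.10,.25],-.2+np.pi/2); manip.move_ptp([.42,.10,.25],b[1]); st()
ims={}
for c in("top","side"): ims[c]=manip.grab_frame(c); cv2.imwrite(f"pics/k_{c}.png",ims[c])
Tc=pose(.6345,-.179,PSI,.03)
big=np.zeros((600,800,3),np.uint8)
for c,win,k,x in(("top",(325,170,65,105),5.6,0),("side",(250,215,100,70),4.3,370)):
    x0,y0,w,h=win; a=cv2.resize(ims[c][y0:y0+h,x0:x0+w],None,fx=k,fy=k,interpolation=cv2.INTER_CUBIC)
    o=a.copy()
    for P in coupler_parts(0.):
        q=(proj(c,Tc(P))-[x0,y0]+.5)*k-.5; cv2.polylines(o,[np.round(cv2.convexHull(q.astype(np.float32))).astype(int)],1,(0,0,255),1)
    if c=="top": big[:a.shape[0],:a.shape[1]]=o
    else: big[:a.shape[0],x:x+a.shape[1]]=a; big[300:300+a.shape[0]-1,x:x+a.shape[1]]=o[:-1]
cv2.imwrite("pics/k.png",big)
E
```

```text
t43.6 [0.4202 0.0996 0.2494] F [-0.6  1.1 -0.4] M [-0.07  0.02  0.06] w0.0452
```

View pics/k.png

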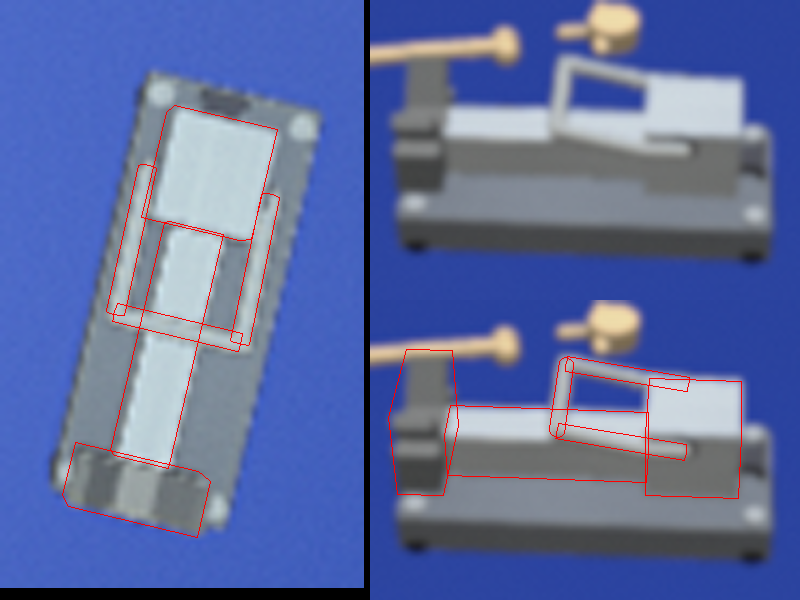

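View pics/k_top.png

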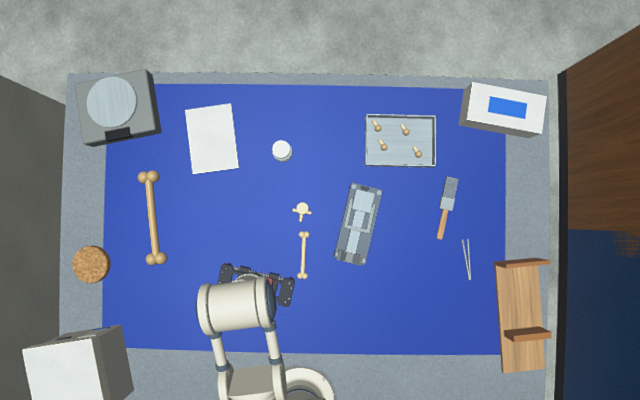

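```bash
python3 -c "
from cell import manip
print(manip.sign_off(), manip.get_state()['clock'])"
```

```text
the job is handed in; nothing more can be done
the job is handed in; nothing more can be done
```

The beam is mounted on the ball stand and locked, and the job was handed in at about 44 s on the clock. The sign-off gives no verdict, so what follows rests on my own checks.

- **Handle up:** I raised it to about 1.49 rad while the beam was still on the table.
- **Onto the ball:** The socket went over the ball without any side force. It touched the deck with about 4 N, and I released the beam there with the handle still up.
- **Locking:** I gripped the bar and swung the handle down to its stop, which pushed back with about 7 N.

In the last pictures the beam lies flat on the deck and along the stand. The drawn model of the beam at that place with the handle at 0 matches to about a pixel (3 mm), which is within the camera bias I had seen. In the top view the bystanders look unmoved, and the arm is well clear.

One check disagreed: the side camera put the ball about 2.5 mm away from where the top camera did. I used the top camera's direction and confirmed it by feel, as the ball passed into the socket without force.

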